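# Light and inspect a file

### The job

First set the work lamp: swivel its head so that it faces squarely over the index rib on its foot, and set it leaning back 20 degrees from upright. Then draw the file (the tool with the thick wooden handle) out of the tool block, lean it over to about 45 degrees, blade end lower, and finish while still holding it there, raised, with the middle of its blade about 140 mm straight out in front of the centre of the lamp's face, touching neither lamp nor block. Leave the scraper and the chisel in the block and the hacksaw where it lies.

Things in the scene. Friction and masses are not known exactly. Their poses are not given: they have to be found in the camera images.
- lamp: The work lamp's foot: dark steel plate 150 mm (its x) by 130 mm (its y), 18 mm thick, bolted to the bench; origin at the centre of its underside, z up. Its front is its -x side, marked by a raised index rib 34 x 8 mm along its x on the -x half of the plate. A fork with the lamp's head swivels on a vertical axis through the origin
- lamp_turn (a joint): Swivel of the lamp's head about the foot's vertical axis, rad, counter-clockwise from above positive; 0 = the head faces squarely over the index rib (along the foot's -x); range -1.3 to 1.3; stiff (0.2 N m), stays where it is left
- lamp_head (a joint): Tilt of the lamp's head, rad: 0 = upright, positive = leaning back, the top away from the lit face; range -0.1 to 1.25; 20 degrees = 0.35; stiff (0.5 N m), stays where it is left
- lamp_hinge (a point): Middle of the level tilt hinge, on the swivel axis, 65 mm above the bench; turns with the swivel
- lamp_bar (a point): Middle of the handle over the head: a level round steel bar 12 mm thick, 110 mm long, on a leg at each end, 50 mm above the slab, 165 mm from the hinge; y along the bar, z from hinge to bar, -x as the face looks. Pinch it from above; moving it sets both joints; it turns between the fingers as the head tilts
- lamp_face (a point): Centre of the white lit face of the lamp's head, 65 mm from the hinge; its -x points straight out of the face. The head is an aluminium slab 22 mm thick, 150 mm wide, 100 mm high, reaching 15 to 115 mm beyond the hinge, face on the front
- lamp_view (a point): The inspection point: 140 mm straight out from the centre of the lamp's face; moves with the head
- holder: Wooden tool block fixed to the bench, 70 mm (its x) by 230 mm (its y), 70 mm high, origin at the centre of its underside; three alike slots 60 mm deep, 9 mm (x) by 23 mm (y), 75 mm apart in a row along its y, the file, scraper and chisel standing in them in any order. A fixed blue vise 200 mm high stands at least 300 mm farther to the right (-y)
- file: Flat hand file standing blade down in a slot: steel blade 100 mm long, 20 x 6 mm (6 mm along the block's x), then a ferrule 20 mm across and, from 108 to 192 mm above the tip, a flat-sided wooden handle 24 mm (its x) by 26 mm (its y); about 130 g; origin at the blade's tip (standing 10 mm above the bench), z towards the handle, x as the block's x. It must rise 60 mm to come out
- file_grip (a point): A good place to grip the file, on its flat sides: on its axis in the handle, 135 mm from the blade's tip, about 30 mm above its balance point
- file_mid (a point): The middle of the file's blade, 50 mm from the tip, 85 mm from the grip point
- scraper: Bystander: scraper with a slim black round handle 16 mm across and 50 mm long, top 144 mm above its tip; origin at the blade's tip
- chisel: Bystander: bare flat steel chisel, 20 x 6 mm, no handle, 136 mm long with a slightly wider head; origin at its tip
- hacksaw: Bystander: yellow hacksaw lying flat on the bench beyond the block and lamp, about 350 mm long, 22 mm high; origin under the middle of its back bar
Mind the look-alikes: they are no part of the job. What is shaped like the file but purple or yellow is not meant.

How it is judged:
By the outcome, as a careful person would: the job done as asked, in the order asked, and still so for the second after the job is handed in, while the arm keeps its last pose, push and grip.
It also fails if it takes over 61 s, if anything falls off the work surface, if the arm or the gripper's body presses on something with over 40 N, if the wrist force passes 120 N, or if a joint passes its speed limit or range.

### The arm

A 7-joint arm with a two-finger parallel gripper is mounted at the origin on the work surface. World frame = base frame: x ahead of the robot, y to its left, z up, the work surface at z = 0. Lengths are in m, angles in rad, forces in N, time in s.
With the tool pointing down it reaches from about 0.4 to 0.85 m from the base axis. Payload 6.9 kg.
Tool frame: the origin (TCP) lies at the very end of the fingers, on their centre line; the grasp point (between the pads) lies 19 mm behind it; z points along the fingers, y is the direction in which the jaws open and shut (so a half turn about z gives the same grasp; the last joint's range is limited). The gripper opens to 85 mm and grips with 20 to 120 N. Pads are 22 mm wide; open, the fingers measure 114 mm over their backs; the gripper's body (76 mm by 85 mm) begins 54 mm behind the grasp point. The pads swing forward as they close: fully open they stand 13 mm farther back than shut.
Start: joints at [1.343, 0.507, -0.238, 1.5, 0.126, 1.149, -0.155], TCP at [0.204, -0.591, 0.231] pointing down, gripper open.
Joint ranges: [-3.08, 3.08], [-0.24, 2.05], [-1.43, 1.35], [0, 2.5], [-1.52, 4.66], [0.17, 1.96], [-2.89, 2.89]. Speed limits (rad/s): [2.39, 2.39, 3.14, 3.14, 3.14, 3.14, 3.14].

### API

Orientations are given as a unit quaternion [x, y, z, w].
In Python, from cell import robot gives the robot as it stands.
- The arm moves only by the tool apply_moves, never from a script. Its argument "motion" is a list that holds one entry, the list of rows, each a list of 6 numbers: the shift along the tool's x, y, z in units of 30 mm (1.0 is 30 mm), then the turn, a rotation vector about the tool's x, y, z in units of 5 degrees (1.0 is 5 degrees). In form: [[[x, y, z, rx, ry, rz], ...]]. A call has 1 to 12 rows; each row is the pose to reach, as a shift and turn from the pose measured when the call began, along the tool's axes at that moment; what a row does not reach only later rows make up. A row lasts 1/8 s, in which the tool goes at most 62.5 mm and 10.7 degrees, less where a joint would pass 70% of its speed; a pose out of reach is approached as far as the arm can. A call with a gripper value outside its range is refused whole. "gripper" is the finger opening in mm, from 0 to 85.4, set as the call begins (left out, the last holds). The fingers move at their own pace and stop on an object; "squeeze" is the grip in N (left out, the last holds). Time passes only in rows, so rows that repeat a pose let the fingers close. It gives the time, the measured TCP pose, the force and the opening at its end, in the units of the state.
- robot.state(): the state, without advancing time (a new reading comes with each control period).
- robot.snapshot(name): name is "scene" or "top" or "wrist"; returns (picture, depth): 420x560x3 uint8, blue, green, red; 420x560 float32, m along the optical axis (not along the pixel's ray), 0 where there is no reading.
- robot.camera_info(name): a dict with "vfov" (degrees; the focal length in pixels is half the picture's height over the tangent of half this angle, whatever the lens; pixels are square), "cx", "cy" (the principal point, pixels), "k1" (the pictures are not rectified: a ray, as slopes to the right and down, at radius r is drawn at 1 + k1 r^2 times it, then the intrinsics apply), "R" (3x3) and "t" (3): a world point X has camera coordinates R X + t; the wrist camera has in their place "hand_eye" (4x4, takes a point from camera to tool coordinates, whose origin is the TCP and whose axes are the flange's). Camera axes: x right, y down, z forward; pixel columns grow to the right and rows downward; lengths in m; the calibration is good to about 2 mm. A picture is of the moment at which its call begins: read the wrist's pose just before it. camera_info takes no time and is no camera call.
- robot.hand_in(): hands the job in, once; it reports no verdict.
The state is a dict: "clock": time; "joint_pos": joint angles; "qvel": joint speeds; "joint_efforts": joint torques, N m; "tcp_pos": TCP position; "orientation": TCP orientation; "wrist_force": force on the tool from outside, world axes, zero at the start; "moment": the same for the moment, N m; "width": finger opening in m.
Only numpy, scipy, OpenCV 4.12 (cv2) and the standard library are available. Lean on these libraries where they do the work, as an engineer would, in place of code of your own. Each camera call takes 0.05 s, during which the arm holds its last target. There are 200 camera calls.

## Working session

There is one attempt and no reset: what is moved stays moved. The work goes in short steps, Python scripts to look and compute and a tool call to move; the robot and the scene stay as the last step left them, time stands still between calls to the robot, and variables do not carry over. Pictures are saved under pics/ and viewed, about 8 in all and at most 12, crops included, and the job is handed in when it is done.

Besides the shell and the picture viewer there is one more tool, called after "Emit:" as name(argument=value, ...) on one line, values as JSON. apply_moves: Moves the arm, as the interface text tells. Its arguments: {"type":"object","properties":{"motion":{"type":"array","items":{"type":"array","items":{"type":"array","items":{"type":"number"}}}},"gripper":{"type":"number"},"squeeze":{"type":"number"}},"required":["motion"]}

```bash
mkdir -p pics; ls; cat > h.py <<'E'
import numpy as np, cv2
from scipy.spatial.transform import Rotation as Ro
from cell import robot
def K(n):
    i=robot.camera_info(n); f=210/np.tan(np.radians(i["vfov"]/2)); return i,np.array([[f,0,i["cx"]],[0,f,i["cy"]],[0,0,1]]),np.array([i["k1"],0,0,0,0.])
def pose(n,st=None):
    """camera->world R, position"""
    i,_,_=K(n)
    if "R" in i: R=np.array(i["R"]); return R.T,-R.T@np.array(i["t"])
    st=st or robot.state(); T=np.array(i["hand_eye"]); Rt=Ro.from_quat(st["orientation"]).as_matrix()
    return Rt@T[:3,:3],Rt@T[:3,3]+np.array(st["tcp_pos"])
def rays(n,uv,st=None):
    _,k,d=K(n); u=cv2.undistortPoints(np.array(uv,float).reshape(-1,1,2),k,d)[:,0]
    R,c=pose(n,st); return c,np.c_[u,np.ones(len(u))]@R.T
def onz(n,uv,z,st=None):
    c,r=rays(n,uv,st); return c+r*((z-c[2])/r[:,2])[:,None]
def atd(n,uv,dep,st=None):
    c,r=rays(n,uv,st); return c+r*np.array([dep[int(round(v)),int(round(u))] for u,v in uv])[:,None]
def proj(n,X,st=None):
    _,k,d=K(n); R,c=pose(n,st); Y=(np.array(X,float).reshape(-1,3)-c)@R
    return cv2.projectPoints(Y,np.zeros(3),np.zeros(3),k,d)[0][:,0]
def snap(n,name):
    st=robot.state(); p,d=robot.snapshot(n); cv2.imwrite(f"pics/{name}.png",p); np.save(f"pics/{name}.npy",d); return st,p,d
E
python3 - <<'E'
from h import *
for n in("scene","top"):
    snap(n,n+"0"); print(n,pose(n)[1].round(3),K(n)[1][0,0])
print(robot.camera_info("wrist")); print(robot.state())
a=cv2.imread("pics/scene0.png");b=cv2.imread("pics/top0.png")
E
```

```text
pics
scene [ 0.993 -0.165  0.792] 397.8969702569513
top [ 0.422 -0.036  1.23 ] 524.7916885759644
{'vfov': 66.44757675674978, 'cx': 284.0523397210885, 'cy': 211.841168229365, 'k1': -0.022076777243955004, 'hand_eye': array([[ 4.04538781e-04, -9.64827216e-01, -2.62884536e-01,
         6.67233492e-02],
       [ 9.99999474e-01,  6.38059463e-04, -8.02932615e-04,
         1.03056486e-03],
       [ 9.42427206e-04, -2.62884073e-01,  9.64826967e-01,
        -1.42656965e-01],
       [ 0.00000000e+00,  0.00000000e+00,  0.00000000e+00,
         1.00000000e+00]])}
{'clock': 0.1, 'joint_pos': array([ 1.34350968,  0.50826486, -0.23751028,  1.50101433,  0.12568924,
        1.14893643, -0.1548326 ]), 'qvel': array([-0.00032641, -0.00086926,  0.00026336, -0.0020232 , -0.00086537,
        0.00079915, -0.00015018]), 'joint_efforts': array([-6.09916606e-03, -6.21834826e+01, -2.19507582e+00, -2.50202823e+01,
        1.25958578e-02,  7.76074739e-03,  2.15781313e-05]), 'tcp_pos': array([ 0.20394663, -0.59030743,  0.23051539]), 'orientation': array([ 9.86192017e-01,  1.65603854e-01, -1.51453935e-04, -8.04417875e-04]), 'wrist_force': array([-0.23574661, -0.56430187, -0.02479935]), 'moment': array([-0.01936403, -0.00576739, -0.01038109]), 'width': 0.08573263951866486}
```

View pics/scene0.png

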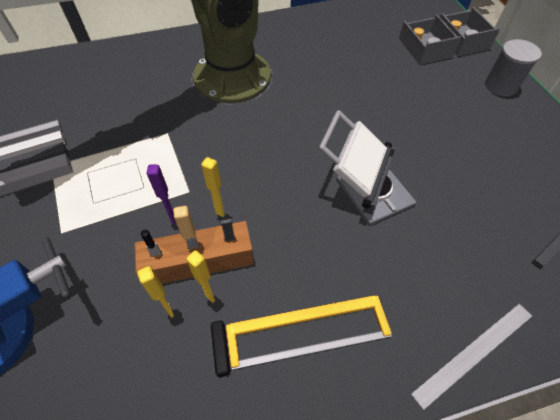

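View pics/top0.png

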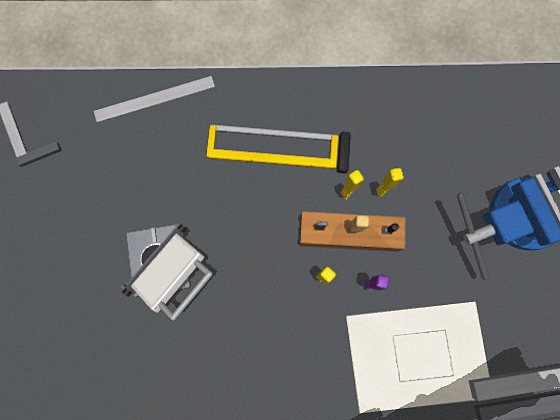

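The true file is the pale wooden handle in the block's middle slot: scene (184,215), top (360,222). The yellow ones (scene (210,165), (150,280), (199,262)) and the purple one (157,178) are look-alikes standing on the bench. The lamp is at top (160,265), scene (370,170). I'll confirm with one enlarged crop sheet.

```bash
python3 - <<'E'
from h import *
a=cv2.imread("pics/scene0.png");b=cv2.imread("pics/top0.png")
f=lambda i,u,v,w,h:cv2.resize(i[v:v+h,u:u+w],(400,300),interpolation=cv2.INTER_CUBIC)
cv2.imwrite("pics/c1.png",np.vstack([np.hstack([f(b,100,205,133,100),f(a,300,95,133,100)]),np.hstack([f(b,285,165,133,100),f(a,125,145,147,110)])]))
db=np.load("pics/top0.npy");da=np.load("pics/scene0.npy")
for n,d,uv in(("top",db,[(360,222),(392,228),(320,226),(355,177),(396,173),(328,274),(379,283),(306,216),(135,240),(205,287),(143,263),(168,270)]),("scene",da,[(184,212),(210,162),(149,273),(198,260),(156,170),(364,155)])):
    print(n);print(np.c_[np.array(uv),atd(n,uv,d).round(3)])
E
```

```text
top
[[ 3.60e+02  2.22e+02  5.77e-01 -2.09e-01  2.00e-01]
 [ 3.92e+02  2.28e+02  5.71e-01 -2.82e-01  1.54e-01]
 [ 3.20e+02  2.26e+02  5.80e-01 -1.36e-01  1.37e-01]
 [ 3.55e+02  1.77e+02  6.71e-01 -2.05e-01  1.91e-01]
 [ 3.96e+02  1.73e+02  6.77e-01 -2.87e-01  1.95e-01]
 [ 3.28e+02  2.74e+02  4.76e-01 -1.43e-01  1.92e-01]
 [ 3.79e+02  2.83e+02  4.58e-01 -2.42e-01  1.92e-01]
 [ 3.06e+02  2.16e+02  6.13e-01 -1.11e-01  6.70e-02]
 [ 1.35e+02  2.40e+02  5.70e-01  2.82e-01  1.90e-02]
 [ 2.05e+02  2.87e+02  4.60e-01  1.22e-01  0.00e+00]
 [ 1.43e+02  2.63e+02  5.15e-01  2.57e-01  4.20e-02]
 [ 1.68e+02  2.70e+02  4.93e-01  1.85e-01  1.20e-01]]
scene
[[ 1.84e+02  2.12e+02  5.85e-01 -2.07e-01  2.01e-01]
 [ 2.10e+02  1.62e+02  4.78e-01 -1.39e-01  1.90e-01]
 [ 1.49e+02  2.73e+02  6.78e-01 -2.82e-01  1.90e-01]
 [ 1.98e+02  2.60e+02  6.79e-01 -2.02e-01  1.90e-01]
 [ 1.56e+02  1.70e+02  4.67e-01 -2.42e-01  1.90e-01]
 [ 3.64e+02  1.55e+02  4.94e-01  1.95e-01  1.15e-01]]
```

View pics/c1.png

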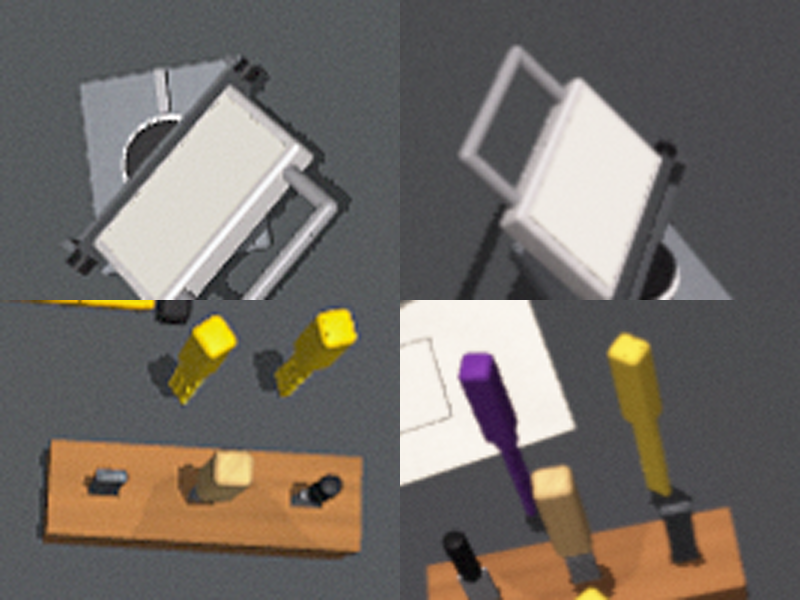

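File confirmed: pale wood handle, middle slot, top at about (0.58,-0.208,0.20). The rib is at top px (154,235), so the lamp front is roughly world +x. Now I'll measure the lamp geometry.

```bash
cat > lamp.py <<'E'
from h import *
def cloud(n,name,st=None):
    p=cv2.imread(f"pics/{name}.png");d=np.load(f"pics/{name}.npy")
    v,u=np.nonzero(d>0.05); c,r=rays(n,np.c_[u,v],st); return c+r*d[v,u][:,None],np.c_[u,v],p[v,u].astype(int)
def face(n,name,st=None,box=(.36,.68,.05,.34)):
    X,uv,C=cloud(n,name,st)
    m=(X[:,0]>box[0])&(X[:,0]<box[1])&(X[:,1]>box[2])&(X[:,1]<box[3])
    w=m&(C.min(1)>185)&(X[:,2]>.06)
    P=X[w]; 
    for _ in range(4):
        c=P.mean(0);nn=np.linalg.svd(P-c,full_matrices=False)[2][2]; P=X[w][abs((X[w]-c)@nn)<.004]
    nn*=np.sign(nn[2]); return X[m],uv[m],P,c,nn
E
python3 - <<'E'
from lamp import *
for n in("top","scene"):
    X,uv,P,c,nn=face(n,n+"0")
    u,v=proj(n,P).T
    r=cv2.minAreaRect(np.float32(np.c_[(P-c)@np.cross([0,0,1],nn)/np.linalg.norm(np.cross([0,0,1],nn)),(P-c)@np.cross(nn,np.cross([0,0,1],nn))/np.linalg.norm(np.cross([0,0,1],nn))]))
    print(n,len(P),c.round(4),nn.round(3),"size",np.round(r[1],3),"tilt",np.degrees(np.arcsin(nn[2])).round(1),"az",np.degrees(np.arctan2(nn[1],nn[0])).round(1))
    h=(X[:,2]>.012)&(X[:,2]<.024); F=X[h]
    print("foot",h.sum(),np.median(F[:,2]).round(4),cv2.minAreaRect(np.float32(F[:,:2])))
T=lambda u,v:(100+u/3.0075-.33,205+v/3-.33)
A=onz("top",[T(80,85),T(232,60),T(97,250)],.018);print("cornersA,B,left",A.round(4)); d=A[1]-A[0];print("front edge normal az",np.degrees(np.arctan2(d[1],d[0]))+90, "left edge az",np.degrees(np.arctan2(*(A[0]-A[2])[[1,0]])))
R=onz("top",[T(160,70),T(168,110)],.022);print("rib",R.round(4),np.degrees(np.arctan2(*(R[0]-R[1])[[1,0]])))
H=onz("top",[T(247,72),T(78,255)],.070);print("hinge ends",H.round(4),H.mean(0).round(4))
# block: 
for n in("top","scene"):
    X,uv,C=cloud(n,n+"0");m=(abs(X[:,2]-.07)<.004)&(X[:,0]>.5)&(X[:,0]<.66)&(X[:,1]>-.36)&(X[:,1]<-.06)&(C[:,2]>C[:,0]+40)
    print("block",cv2.minAreaRect(np.float32(X[m][:,:2])),X[m,2].mean())
    m=(X[:,2]>.185)&(X[:,2]<.21)&(abs(X[:,0]-.58)<.03)&(abs(X[:,1]+.208)<.03)
    print("file top",X[m].mean(0).round(4),cv2.minAreaRect(np.float32(X[m][:,:2])))
E
```

```text
top 2208 [0.4908 0.1911 0.1193] [0.373 0.442 0.816] size [0.146 0.154] tilt 54.7 az 49.9
foot 1035 0.0192 ((0.5240302085876465, 0.2300364077091217), (0.15005707740783691, 0.12997914850711823), 8.958207130432129)
scene 1864 [0.4992 0.1907 0.1151] [0.379 0.45  0.809] size [0.148 0.097] tilt 54.0 az 49.9
foot 1216 0.0167 ((0.5279496312141418, 0.2310107946395874), (0.14939270913600922, 0.13051758706569672), 8.451522827148438)
cornersA,B,left [[0.5863 0.3036 0.018 ]
 [0.6042 0.1872 0.018 ]
 [0.4601 0.2858 0.018 ]]
front edge normal az 8.746771451198782 left edge az 8.013566103542761
rib [[0.5966 0.2416 0.022 ]
 [0.5655 0.2346 0.022 ]] 12.710353879367158
hinge ends [[0.5873 0.1663 0.07  ]
 [0.4551 0.2855 0.07  ]] [0.5212 0.2259 0.07  ]
block ((0.5789740681648254, -0.21336063742637634), (0.23049156367778778, 0.07067669928073883), 85.9383544921875) 0.07060912426083106
file top [ 0.5777 -0.212   0.2008] ((0.5784615278244019, -0.21260572969913483), (0.025688380002975464, 0.022407757118344307), 88.10523223876953)
block ((0.5805525183677673, -0.21345582604408264), (0.22882941365242004, 0.07217583805322647), 85.78351593017578) 0.0690064850559464
file top [ 0.5844 -0.2131  0.1975] ((0.5816582441329956, -0.21361342072486877), (0.02600831165909767, 0.024392422288656235), 84.4432144165039)
```

```bash
cat >> h.py <<'E'
def down(az):  # tool pointing down, tool x at azimuth az deg
    a=np.radians(az); x=np.array([np.cos(a),np.sin(a),0]); z=np.array([0,0,-1.]); return Ro.from_matrix(np.c_[x,np.cross(z,x),z])
def plan(wps,dec=1,p0=None,R0=None):
    """wps: (TCP xyz, Rotation) -> rows from the present pose"""
    st=robot.state(); p0=st["tcp_pos"] if p0 is None else p0; R0=R0 or Ro.from_quat(st["orientation"])
    for p,R in wps:
        print((np.r_[R0.inv().apply(np.array(p)-p0)/.03,np.degrees((R0.inv()*R).as_rotvec())/5].round(dec)+0).tolist(),end=",\n")
E
python3 - <<'E'
from lamp import *
X,uv,P,c,nn=face("top","top0")
H=np.array([.525,.2305,.065]);bar=np.array([.4386,.1278,.161])
print("proj bar top",proj("top",[bar]),"scene",proj("scene",[bar]))
m=X[:,2]>.15; print(m.sum(),X[m].mean(0),X[m].max(0))
az=np.linspace(-71,16.2,13)[1:]; 
def P(i):
    r=.626+(.457-.626)*min(1,i/8); a=np.radians(az[i]); return [r*np.cos(a),r*np.sin(a),.231+.1*min(1,(i+1)/3)],down(19+(139.9-19)*(i+1)/12)
plan([P(i) for i in range(12)])
E
```

```text
proj bar top [[191.79924885 295.64964676]] scene [[328.8972996  129.28586788]]
484 [0.44125597 0.13174773 0.16666951] [0.50008619 0.18667402 0.17663319]
[2.6, -0.1, -1.1, 0.0, 0.0, -2.0],
[5.0, -1.3, -2.2, 0.0, 0.0, -4.0],
[7.2, -2.7, -3.3, 0.0, 0.0, -6.0],
[9.1, -4.4, -3.3, 0.0, 0.0, -8.0],
[10.7, -6.3, -3.3, 0.0, 0.0, -10.1],
[11.9, -8.2, -3.3, 0.0, 0.0, -12.1],
[12.9, -10.3, -3.3, 0.0, 0.0, -14.1],
[13.5, -12.4, -3.3, 0.0, 0.0, -16.1],
[13.8, -14.5, -3.3, 0.0, 0.0, -18.1],
[14.5, -16.3, -3.3, 0.0, 0.0, -20.1],
[15.0, -18.1, -3.3, 0.0, 0.0, -22.2],
[15.2, -20.1, -3.3, 0.0, 0.0, -24.2],
```

Emit:
apply_moves(motion=[[[2.6,-0.1,-1.1,0,0,-2],[5,-1.3,-2.2,0,0,-4],[7.2,-2.7,-3.3,0,0,-6],[9.1,-4.4,-3.3,0,0,-8],[10.7,-6.3,-3.3,0,0,-10],[11.9,-8.2,-3.3,0,0,-12],[12.9,-10.3,-3.3,0,0,-14],[13.5,-12.4,-3.3,0,0,-16],[13.8,-14.5,-3.3,0,0,-18],[14.5,-16.3,-3.3,0,0,-20],[15,-18.1,-3.3,0,0,-22.2],[15.2,-20.1,-3.3,0,0,-24.2]]], gripper=45)

```text
clock: 1.6
tcp_pos: [0.4461, 0.0478, 0.3301]
orientation: [0.339, 0.941, 0.001, -0.0]
wrist_force: [1.3, 0.5, 0.6]
width: 0.045
```

```bash
python3 - <<'E'
from lamp import *
plan([([.4386,.1278,.27],down(139.9))])
E
```

```text
[1.9, 1.9, 2.0, 0.0, 0.0, 0.1],
```

Emit:
apply_moves(motion=[[[1,1,1,0,0,0],[1.9,1.9,2.0,0,0,0.1],[1.9,1.9,2.0,0,0,0.1],[1.9,1.9,2.0,0,0,0.1]]])

```text
clock: 2.1
tcp_pos: [0.4387, 0.1276, 0.2703]
orientation: [0.343, 0.939, 0.0, -0.001]
wrist_force: [-0.1, 0.1, -0.2]
width: 0.045
```

```bash
python3 - <<'E'
from lamp import *
st,p,d=snap("wrist","w1"); print(st["tcp_pos"],st["wrist_force"])
X,uv,C=cloud("wrist","w1",st)
m=(X[:,2]>.14)&(X[:,2]<.19)&(np.linalg.norm(X[:,:2]-[.4386,.1278],axis=1)<.075)
B=X[m];c=B.mean(0);U=np.linalg.svd(B-c,full_matrices=False)[2][0];print(m.sum(),c.round(4),U.round(3),np.degrees(np.arctan2(U[1],U[0])),B[:,2].max(),np.percentile((B-c)@U,[1,99]))
E
```

```text
[0.43872012 0.12758473 0.27025945] [-0.05595885  0.12304677 -0.17478263]
3700 [0.442  0.1409 0.1602] [ 0.757 -0.654  0.008] -40.830284308903394 0.17158291589419108 [-0.05487383  0.06408059]
```

View pics/w1.png

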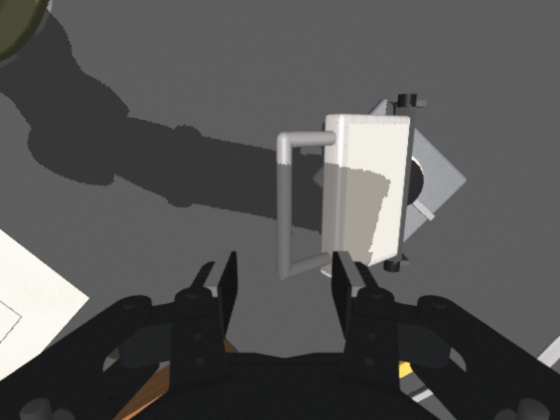

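The bar runs vertically in the wrist view from (284,138) to (285,275), along the tool x as it should. I'll cast its middle onto the height measured there.

```bash
python3 - <<'E'
from lamp import *
st=robot.state(); d=np.load("pics/w1.npy")
print(atd("wrist",[(284,160),(284,206),(285,250)],d,st).round(4))
q=onz("wrist",[(284.5,206),(284,145),(285,270)],.162,st);print(q.round(4),np.degrees(np.arctan2(*(q[1]-q[2])[[1,0]])))
b=q[0]; plan([([.4386,.1278,.22],down(139.9)),([b[0],b[1],.200],down(139.9)),([b[0],b[1],.142],down(139.9))],2)
E
```

```text
[[0.4086 0.1528 0.1692]
 [0.4356 0.1299 0.1709]
 [0.4642 0.1068 0.1709]]
[[0.4376 0.1288 0.162 ]
 [0.4004 0.1597 0.162 ]
 [0.481  0.0928 0.162 ]] 140.298997469756
[0.02, 0.0, 1.68, 0.01, -0.01, -0.02],
[0.07, 0.01, 2.35, 0.01, -0.01, -0.02],
[0.07, 0.01, 4.28, 0.01, -0.01, -0.02],
```

Emit:
apply_moves(motion=[[[0.07,0,1.5,0,0,0],[0.07,0,3,0,0,0],[0.07,0,4.2,0,0,0],[0.07,0,4.2,0,0,0],[0.07,0,4.2,0,0,0]]], gripper=34)

```text
clock: 2.78
tcp_pos: [0.4386, 0.1285, 0.146]
orientation: [0.344, 0.939, 0.001, 0.001]
wrist_force: [0.0, 0.2, 0.1]
width: 0.0339
```

Emit:
apply_moves(motion=[[[0,0,0,0,0,0],[0,0,0,0,0,0],[0,0,0,0,0,0],[0,0,0,0,0,0]]], gripper=0, squeeze=40)

```text
clock: 3.28
tcp_pos: [0.4385, 0.1272, 0.1469]
orientation: [0.345, 0.939, -0.0, 0.001]
wrist_force: [-3.3, -4.2, 6.7]
width: 0.0107
```

```bash
cat > arc.py <<'E'
from lamp import *
H=np.array([.525,.2305,.065])
def bar(t,az):
    t,a=np.radians([t,az]); return H+.165*np.array([-np.sin(t)*np.cos(a),-np.sin(t)*np.sin(a),np.cos(t)])
E
python3 - <<'E'
from arc import *
st=robot.state();print(st["tcp_pos"],st["wrist_force"],st["width"])
p=st["tcp_pos"]; g=p+[0,0,-.019]+[0,0,.038]; v=g-H; print("grasp",g,np.linalg.norm(v),np.degrees(np.arctan2(np.hypot(v[0],v[1]),v[2])),np.degrees(np.arctan2(-v[1],-v[0])))
t0,a0=53.3,49.9
for s in np.linspace(0,1,13)[1:]:
    t=t0+(20-t0)*s;a=a0+(8.6-a0)*s
    plan([(bar(t,a)-[0,0,.019],down(90+a))],2)
E
```

```text
[0.43848512 0.12716004 0.14691383] [-3.30643224 -4.16152872  6.73812704] 0.0106594250501942
grasp [0.43848512 0.12716004 0.16591383] 0.16836737375946018 53.175433332129785 50.06436603313295
[0.27, 0.25, -0.13, 0.01, 0.03, 0.64],
[0.5, 0.45, -0.34, 0.01, 0.03, 1.33],
[0.71, 0.67, -0.53, 0.01, 0.03, 2.02],
[0.89, 0.9, -0.71, 0.01, 0.03, 2.71],
[1.05, 1.15, -0.89, 0.01, 0.03, 3.4],
[1.17, 1.42, -1.05, 0.01, 0.03, 4.08],
[1.27, 1.69, -1.2, 0.01, 0.03, 4.77],
[1.33, 1.97, -1.35, 0.01, 0.03, 5.46],
[1.36, 2.25, -1.48, 0.01, 0.03, 6.15],
[1.36, 2.53, -1.6, 0.02, 0.03, 6.84],
[1.33, 2.81, -1.71, 0.02, 0.02, 7.53],
[1.26, 3.08, -1.81, 0.02, 0.02, 8.21],
```

Emit:
apply_moves(motion=[[[0.2,0.2,-0.2,0,0,0.6],[0.45,0.45,-0.4,0,0,1.3],[0.7,0.7,-0.6,0,0,2],[0.9,0.9,-0.75,0,0,2.7],[1.05,1.15,-0.9,0,0,3.4],[1.2,1.4,-1.1,0,0,4.1],[1.25,1.7,-1.25,0,0,4.8],[1.35,1.95,-1.4,0,0,5.5],[1.35,2.25,-1.5,0,0,6.15],[1.35,2.55,-1.65,0,0,6.85],[1.35,2.8,-1.75,0,0,7.5],[1.25,3.1,-1.85,0,0,8.2]]])

```text
clock: 4.78
tcp_pos: [0.4679, 0.2209, 0.204]
orientation: [0.652, 0.758, -0.002, 0.002]
wrist_force: [-10.1, -7.4, 18.6]
width: 0.0102
```

Emit:
apply_moves(motion=[[[0,0,0,0,0,0],[0,0,0,0,0,0],[0,0,0,0,0,0]]])

```text
clock: 5.15
tcp_pos: [0.4684, 0.2209, 0.2045]
orientation: [0.652, 0.758, -0.001, 0.002]
wrist_force: [2.9, -0.5, 0.3]
width: 0.0101
```

```bash
python3 - <<'E'
from arc import *
st=robot.state();print(st["tcp_pos"],st["wrist_force"],st["moment"],st["width"],bar(20,8.6))
for n in("scene","top"):
    snap(n,n+"1");X,uv,P,c,nn=face(n,n+"1");print(n,len(P),c.round(4),nn.round(3),"tilt",np.degrees(np.arcsin(nn[2])).round(1),"az",np.degrees(np.arctan2(nn[1],nn[0])).round(1))
a=cv2.imread("pics/scene1.png");b=cv2.imread("pics/top1.png")
f=lambda i,u,v,w,h:cv2.resize(i[v:v+h,u:u+w],(400,300),interpolation=cv2.INTER_CUBIC)
cv2.imwrite("pics/c2.png",np.hstack([f(b,80,185,160,120),f(a,280,65,160,120)]))
E
```

```text
[0.46841422 0.22093248 0.20445151] [ 2.85966446 -0.49592922  0.29924963] [-0.0688195  -0.35663103 -0.11255516] 0.010051798445282688 [0.46920119 0.22206122 0.22004928]
scene 46 [0.498  0.1809 0.173 ] [-0.276 -0.056  0.96 ] tilt 73.7 az -168.5
top 59 [0.4978 0.1589 0.1748] [-0.342  0.036  0.939] tilt 69.9 az 174.0
```

View pics/c2.png

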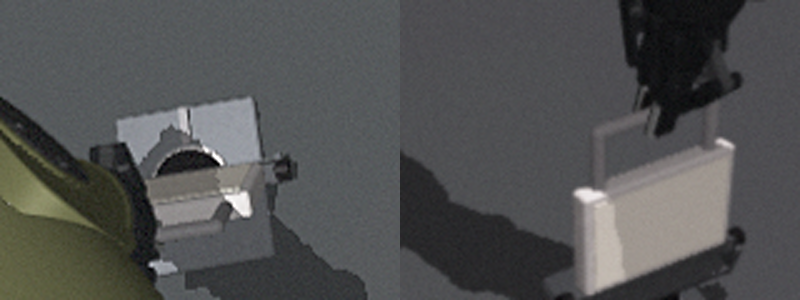

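```bash
cat >> arc.py <<'E'
def face2(n,name,seed,st=None):
    """plane grown by depth around a seed pixel on the face"""
    X,uv,C=cloud(n,name,st); s=np.abs(uv-seed).max(1)<7; P=X[s]
    for k in range(12):
        c=P.mean(0);nn=np.linalg.svd(P-c,full_matrices=False)[2][2]; m=(abs((X-c)@nn)<.005)&(np.linalg.norm(X-c,axis=1)<.1)&(X[:,2]>.072)&(np.abs(uv-seed).max(1)<9+4*k); P=X[m]
    nn*=np.sign(nn[0]); v=np.cross([0,0,1],nn);v/=np.linalg.norm(v);w=np.cross(nn,v)
    print(name,len(P),c.round(4),nn.round(3),"rms",((P-c)@nn).std().round(4),"tilt",np.degrees(np.arcsin(nn[2])).round(2),"az",np.degrees(np.arctan2(nn[1],nn[0])).round(2),"dist hinge->plane",((c-H)@nn).round(4),
      "extent v",np.percentile((P-H)@v,[1,99]).round(3),"w",np.percentile((P-H)@w,[1,99]).round(3))
    return P,c,nn
E
python3 - <<'E'
from arc import *
face2("scene","scene1",(386,154))
E
```

```text
scene1 2526 [0.5155 0.2247 0.1307] [0.935 0.13  0.331] rms 0.0018 tilt 19.33 az 7.92 dist hinge->plane 0.0121 extent v [-0.074  0.072] w [0.005 0.154]
```

Emit:
apply_moves(motion=[[[0,0,0,0,0,0],[0,0,0,0,0,0],[0,0,0,0,0,0],[0,0,-0.7,0,0,0],[0,0,-2,0,0,0],[0,0,-3.5,0,0,0],[-1.5,0,-4.5,0,0,0],[-3,0,-4.5,0,0,0],[-4.5,0,-4.5,0,0,0],[-6,0,-4.5,0,0,0],[-7,0,-4.5,0,0,0]]], gripper=34)

```text
clock: 6.62
tcp_pos: [0.4993, 0.0116, 0.3403]
orientation: [0.653, 0.757, -0.002, 0.002]
wrist_force: [0.0, 0.0, -0.1]
width: 0.0342
```

```bash
python3 - <<'E'
from arc import *
print(robot.state()["tcp_pos"])
for n in("scene","top"): snap(n,n+"2")
P,c,nn=face2("scene","scene2",(386,154))
w=np.cross(nn,np.cross([0,0,1],nn));w/=np.linalg.norm(w);s=(P-H)@w
Q=P[(s>.025)&(s<.105)];c=Q.mean(0);nn=np.linalg.svd(Q-c,full_matrices=False)[2][2];nn*=np.sign(nn[0]);print(len(Q),"tilt",np.degrees(np.arcsin(nn[2])),"az",np.degrees(np.arctan2(nn[1],nn[0])))
X,uv,C=cloud("top","top2");m=(X[:,0]>.4)&(X[:,0]<.65)&(X[:,1]>.1)&(X[:,1]<.36)
F=X[m&(X[:,2]>.012)&(X[:,2]<.024)];print("foot",cv2.minAreaRect(np.float32(F[:,:2])))
B=X[m&(X[:,2]>.2)&(X[:,2]<.245)];print("bar",len(B),B.mean(0),cv2.minAreaRect(np.float32(B[:,:2])))
S=X[m&(X[:,2]>.16)&(X[:,2]<.195)];print("slab top",S.mean(0),cv2.minAreaRect(np.float32(S[:,:2])))
X,uv,C=cloud("scene","scene2");m=(X[:,0]>.4)&(X[:,0]<.65)&(X[:,1]>.1)&(X[:,1]<.36)
B=X[m&(X[:,2]>.215)&(X[:,2]<.245)];print("bar",len(B),B.mean(0),cv2.minAreaRect(np.float32(B[:,:2])))
a=cv2.imread("pics/scene2.png");b=cv2.imread("pics/top2.png")
f=lambda i,u,v,w,h:cv2.resize(i[v:v+h,u:u+w],(400,300),interpolation=cv2.INTER_CUBIC)
cv2.imwrite("pics/c3.png",np.hstack([f(b,80,185,160,120),f(a,280,65,160,120)]))
E
```

```text
[0.49926946 0.01155528 0.34026575]
scene2 2483 [0.5159 0.2248 0.1293] [0.934 0.13  0.332] rms 0.0018 tilt 19.39 az 7.89 dist hinge->plane 0.0121 extent v [-0.075  0.073] w [0.006 0.113]
1827 tilt 20.080170842637155 az 7.895289474717636
foot ((0.523589015007019, 0.2318575084209442), (0.14956951141357422, 0.12673072516918182), 8.76393985748291)
bar 447 [0.4697662  0.22128727 0.22487677] ((0.47248587012290955, 0.22243858873844147), (0.01925334520637989, 0.12122311443090439), 8.403011322021484)
slab top [0.49131537 0.22293234 0.17419035] ((0.49162596464157104, 0.22535696625709534), (0.027072148397564888, 0.14976076781749725), 6.697127342224121)
bar 329 [0.47380298 0.21857195 0.22310066] ((0.47174403071403503, 0.2222634106874466), (0.01388576254248619, 0.11934015899896622), 8.703134536743164)
```

View pics/c3.png

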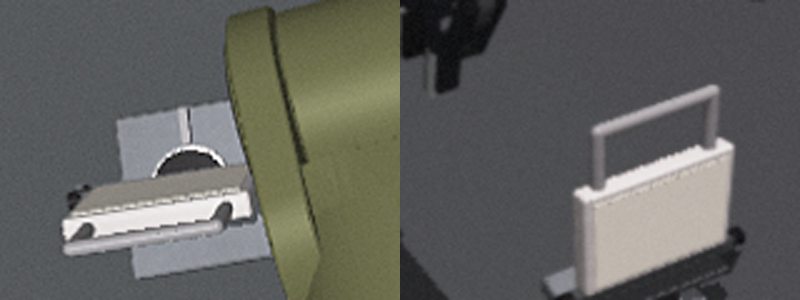

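Lamp checks: tilt about 20°, face azimuth 7.9–8.7° against the foot's 8.6°. Next is the file.

```bash
python3 - <<'E'
from h import *
plan([([.55,-.1,.33],down(92)),([.581,-.213,.30],down(85.9))])
E
```

```text
[-3.9, 1.1, 0.4, 0.0, 0.1, 1.2],
[-7.7, 1.6, 1.4, 0.0, 0.1, 2.5],
```

Emit:
apply_moves(motion=[[[-2,0.6,0.2,0,0.05,0.6],[-3.9,1.1,0.4,0,0.1,1.2],[-5.8,1.4,0.9,0,0.1,2],[-7.7,1.6,1.4,0,0.1,2.5],[-7.7,1.6,1.4,0,0.1,2.5],[-7.7,1.6,1.4,0,0.1,2.5],[-7.7,1.6,1.4,0,0.1,2.5]]], gripper=60)

```text
clock: 7.6
tcp_pos: [0.5804, -0.2101, 0.3]
orientation: [0.732, 0.681, 0.001, -0.001]
wrist_force: [-0.4, 1.2, 0.4]
width: 0.0599
```

```bash
python3 - <<'E'
from lamp import *
st,p,d=snap("wrist","w2"); print(st["tcp_pos"],st["orientation"])
X,uv,C=cloud("wrist","w2",st)
m=(X[:,2]>.19)&(X[:,2]<.212)&(np.linalg.norm(X[:,:2]-[.581,-.213],axis=1)<.03)
print(m.sum(),X[m].mean(0),cv2.minAreaRect(np.float32(X[m][:,:2])),uv[m].mean(0))
E
```

```text
[ 0.58041318 -0.21013015  0.29996724] [ 0.73211396  0.68118037  0.00128018 -0.00090012]
946 [ 0.5796062  -0.21318073  0.20056476] ((0.5795071721076965, -0.21454332768917084), (0.02548777498304844, 0.023304665461182594), 85.7845458984375) [282.51162791 215.86046512]
```

View pics/w2.png

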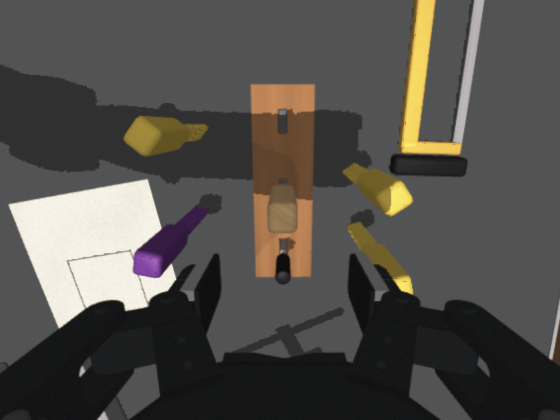

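The wooden handle is at (283,208), square between the jaws, with its top at z=0.2006. The scraper is below it in the picture and the chisel above. Descending to grip about 146 mm above the tip, so the handle top clears the palm.

Emit:
apply_moves(motion=[[[-0.12,0,1.5,0,0,0],[-0.12,0,3,0,0,0],[-0.12,0,4.3,0,0,0],[-0.12,0,5.1,0,0,0],[-0.12,0,5.4,0,0,0],[-0.12,0,5.4,0,0,0],[-0.12,0,5.4,0,0,0]]])

```text
clock: 8.52
tcp_pos: [0.5811, -0.2134, 0.1395]
orientation: [0.732, 0.681, 0.002, 0.0]
wrist_force: [0.3, -0.0, -0.6]
width: 0.0598
```

Emit:
apply_moves(motion=[[[0,0,0,0,0,0],[0,0,0,0,0,0],[0,0,0,0,0,0],[0,0,0,0,0,0],[0,0,0,0,0,0]]], gripper=0, squeeze=70)

```text
clock: 9.15
tcp_pos: [0.5806, -0.2136, 0.1405]
orientation: [0.732, 0.681, 0.001, 0.0]
wrist_force: [-3.8, 0.7, 6.8]
width: 0.0234
```

Emit:
apply_moves(motion=[[[0,0,-0.5,0,0,0],[0,0,-1,0,0,0],[0,0,-1.5,0,0,0],[0,0,-2,0,0,0],[0,0,-2.6,0,0,0],[0,0,-3.4,0,0,0],[0,0,-4.4,0,0,0],[0,0,-5.5,0,0,0],[0,0,-6.3,0,0,0],[0,0,-6.6,0,0,0],[0,0,-6.6,0,0,0]]])

```text
clock: 10.52
tcp_pos: [0.5802, -0.2138, 0.3388]
orientation: [0.732, 0.681, 0.002, 0.001]
wrist_force: [0.6, 1.0, -1.5]
width: 0.0232
```

```bash
cat > fin.py <<'E'
from h import *
def filecloud(n,name,st):
    from lamp import cloud
    X,uv,C=cloud(n,name); g=st["tcp_pos"]; z=Ro.from_quat(st["orientation"]).as_matrix()[:,2]
    s=(X-g)@z; r=np.linalg.norm(X-g-s[:,None]*z,axis=1); m=(s>.02)&(s<.16)&(r<.03); return X[m],s[m]
E
python3 - <<'E'
from fin import *
st=robot.state();print(st["tcp_pos"],st["wrist_force"],st["width"],st["joint_pos"].round(2))
for n in("scene","top"):
    snap(n,n+"3");X,s=filecloud(n,n+"3",st);c=X.mean(0);U=np.linalg.svd(X-c,full_matrices=False)[2][0] if len(X)>5 else 0;print(n,len(X),c,U,s.max() if len(s) else 0, X[:,2].min() if len(X) else 0)
view=np.array([.6433,.2484,.1778]); g=.1505-.019-.05 # TCP to blade middle along tool z, if slip-free
f=lambda d,e=45:Ro.from_matrix((lambda z,y:np.c_[np.cross(y,z),y,z])(np.array([np.cos(d)*np.cos(e),np.sin(d)*np.cos(e),-np.sin(e)]),np.array([np.sin(d),-np.cos(d),0])))
for dd in(60,):
    R=f(np.radians(dd),np.radians(45)); p=view-g*R.as_matrix()[:,2]; print(p,R.as_matrix().round(2))
    plan([([.60,-.05,.345],down(82)),([.61,.05,.35],down(75)),(p+[0,-.02,.06],R),(p,R)],1)
E
```

```text
[ 0.58021151 -0.21377411  0.33877339] [ 0.61932346  1.03493159 -1.46084163] 0.02320878669215407 [ 0.62  0.46 -0.52  1.32  0.22  1.41  0.04]
scene 498 [ 0.58500744 -0.21354975  0.26216685] [0.03702969 0.00574506 0.99929765] 0.13142448196174591 0.20736711446553668
top 90 [ 0.57854177 -0.20895081  0.24870113] [-0.03000532 -0.09799747 -0.99473422] 0.13020544882904633 0.2085827975729968
[0.6144854  0.19849165 0.2354292 ] [[ 0.35  0.87  0.35]
 [ 0.61 -0.5   0.61]
 [ 0.71  0.   -0.71]]
[5.5, 0.3, -0.2, 0.0, 0.0, 0.8],
[8.8, 0.4, -0.4, 0.0, 0.0, 2.2],
[13.1, 0.2, 1.4, -2.0, 8.8, 4.9],
[13.8, 0.2, 3.4, -2.0, 8.8, 4.9],
```

Emit:
apply_moves(motion=[[[1.5,0.1,-0.1,0,0,0.2],[3.5,0.2,-0.2,0,0,0.5],[5.5,0.3,-0.2,0,0,0.8],[7.2,0.4,-0.3,0,0,1.5],[8.8,0.4,-0.4,0,0,2.2],[9.6,0.4,-0.3,-0.4,1.7,2.7],[10.4,0.4,0,-0.8,3.4,3.2],[11.2,0.3,0.4,-1.2,5.2,3.8],[12,0.3,0.8,-1.6,7,4.4],[13.1,0.2,1.4,-2,8.8,4.9],[13.1,0.2,1.4,-2,8.8,4.9],[13.1,0.2,1.4,-2,8.8,4.9]]])

```text
clock: 12.12
tcp_pos: [0.6155, 0.1769, 0.2973]
orientation: [0.8, 0.463, 0.33, -0.191]
wrist_force: [1.3, 0.0, 0.3]
width: 0.0234
```

```bash
cat >> fin.py <<'E'
view=np.array([.6433,.2484,.1778])
def R_(dd,e=45):
    d,e=np.radians([dd,e]); z=np.array([np.cos(d)*np.cos(e),np.sin(d)*np.cos(e),-np.sin(e)]);y=np.array([np.sin(d),-np.cos(d),0]); return Ro.from_matrix(np.c_[np.cross(y,z),y,z])
E
python3 - <<'E'
from fin import *
st=robot.state();z=Ro.from_quat(st["orientation"]).as_matrix()[:,2];print(st["joint_pos"].round(2),st["wrist_force"],st["width"],"toolz",z.round(3),"mid",st["tcp_pos"]+.0815*z)
R=R_(60); plan([(view-.0815*R.as_matrix()[:,2],R)],2)
E
```

```text
[ 0.65  0.44 -0.88  1.9  -0.57  0.53 -0.19] [1.32363014 0.03212293 0.25650301] 0.02337759041193921 toolz [ 0.351  0.611 -0.709] mid [0.64411593 0.22673544 0.23945918]
[-1.02, -0.39, 1.89, -0.01, 0.04, 0.01],
```

Emit:
apply_moves(motion=[[[-0.25,-0.1,0.5,0,0,0],[-0.5,-0.2,0.95,0,0,0],[-0.75,-0.3,1.4,0,0,0],[-1,-0.4,1.9,0,0,0],[-1,-0.4,1.9,0,0,0],[-1,-0.4,1.9,0,0,0],[-1,-0.4,1.9,0,0,0]]])

```text
clock: 13.0
tcp_pos: [0.6154, 0.1992, 0.2369]
orientation: [0.8, 0.463, 0.331, -0.19]
wrist_force: [-1.2, -0.7, -1.4]
width: 0.0231
```

```bash
python3 - <<'E'
from fin import *
from arc import face2,cloud,H
st=robot.state();z=Ro.from_quat(st["orientation"]).as_matrix()[:,2];print(st["joint_pos"].round(2),st["wrist_force"],st["width"],"toolz",z.round(3),"mid",st["tcp_pos"]+.0815*z,st["tcp_pos"])
for n in("scene","top"):
    snap(n,n+"4");X,s=filecloud(n,n+"4",st)
    b=s>.04;X=X[b];s=s[b]
    if len(X)>20:
        c=X.mean(0);U=np.linalg.svd(X-c,full_matrices=False)[2][0];t=(X-c)@U;print(n,len(X),U.round(3),"len",np.percentile(t,[0,100]).round(3),"mid err",(X[abs(s-.0815)<.02].mean(0)-view).round(4),"smax",s.max())
a=cv2.imread("pics/scene4.png");b=cv2.imread("pics/top4.png")
f=lambda i,u,v,w,h:cv2.resize(i[v:v+h,u:u+w],(400,300),interpolation=cv2.INTER_CUBIC)
cv2.imwrite("pics/c4.png",np.hstack([f(b,40,150,220,165),f(a,280,65,220,165)]))
E
```

```text
[ 0.6   0.53 -0.9   1.98 -0.58  0.35 -0.14] [-1.16432778 -0.70544815 -1.43970332] 0.02312976687702806 toolz [ 0.353  0.611 -0.709] mid [0.64421518 0.24895329 0.1791498 ] [0.61544414 0.19919386 0.23692935]
scene 406 [ 0.344  0.613 -0.711] len [-0.046  0.048] mid err [ 0.0044 -0.0007  0.0021] smax 0.1342984134095944
top 90 [-0.35  -0.592  0.726] len [-0.047  0.042] mid err [0.0035 0.0055 0.0065] smax 0.12955633997482446
```

View pics/c4.png

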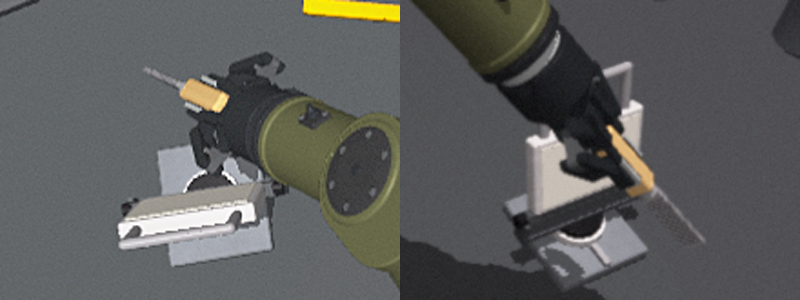

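The top and scene crops show the file held at 45°, blade lower, in front of the face. I'll check that the lamp and bystanders are unmoved and that everything is settled, then hand in.

```bash
python3 - <<'E'
from fin import *
from arc import cloud
for k in("2","4"):
    X,uv,C=cloud("top","top"+k);m=(X[:,0]>.4)&(X[:,0]<.65)&(X[:,1]>.185)&(X[:,1]<.36)
    B=X[m&(X[:,2]>.2)&(X[:,2]<.245)&(X[:,0]<.52)];print("bar",len(B),B.mean(0).round(4),cv2.minAreaRect(np.float32(B[:,:2]))[2])
X,uv,C=cloud("top","top4")
for n,q in(("scraper",(.571,-.282)),("chisel",(.58,-.136))):
    m=(np.linalg.norm(X[:,:2]-q,axis=1)<.02)&(X[:,2]>.12);print(n,m.sum(),X[m].mean(0))
X,uv,C=cloud("scene","scene4"); near=X[(X[:,0]>.42)&(X[:,0]<.62)&(X[:,1]>.0)&(X[:,1]<.2)&(X[:,2]>.24)]
bar=np.array([.4773,.1677,.22]);cor=np.array([.504,.153,.18])
print("seen arm to bar end / slab corner",np.linalg.norm(near-bar,axis=1).min(),np.linalg.norm(near-cor,axis=1).min())
st=robot.state();print(st["clock"],st["wrist_force"],abs(st["qvel"]).max())
E
```

```text
bar 347 [0.4675 0.2355 0.2256] 3.364067316055298
bar 349 [0.4675 0.2356 0.2254] 2.1981046199798584
scraper 72 [ 0.57246381 -0.28530829  0.14702171]
chisel 53 [ 0.58339636 -0.13794685  0.13894425]
seen arm to bar end / slab corner 0.10538992301138099 0.12329408458055058
13.1 [ 0.30580055 -0.07067772 -1.7540375 ] 0.008964835235717315
```

```bash
python3 -c "
from cell import robot
print(robot.hand_in())"
```

```text
the job is handed in; nothing more can be done
None
```

The job is done and handed in at about 13 s on the robot's clock. No verdict was reported.

**Lamp:** I set both joints by its bar. After release the tilt measured 19.4–20.1°. The head's azimuth measured about 7.9° from the face and 8.4–8.7° from the bar, against the foot's 8.6°. One rougher estimate, from the top of the slab, gave 6.7°. The bar's mean position was unchanged (within 0.2 mm) at the last look. A rough angle fit to part of the bar changed from 3.4° to 2.2°, which I took as noise.

**File:** I drew it straight up out of the middle slot. I gripped it about 150 mm from the tip instead of 135 mm, so the handle's end would clear the gripper's body. It is held at 45°, blade lower. By the arm's pose the middle of the blade is within about 2 mm of the inspection point. By the depth clouds, which see only the blade's near surface, it is within about 5 mm (scene) and 9 mm (top).

**Clearances:**
- The wrist force was below 2 N.
- The visible parts of the arm were at least 100 mm from the lamp's nearest corner and bar end; parts hidden from the scene camera were not measured.
- The scraper and chisel were still in the block.
- I did not re-measure the hacksaw at the end, but the arm never went near it.

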